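# Fit a solenoid coil and lock it with its spring clip

### The arm

A 7-joint arm with a two-finger parallel gripper is mounted at the origin on the work surface. World frame = base frame: x ahead of the robot, y to its left, z up, the work surface at z = 0. Lengths are in mm, angles in rad, forces in N, time in s.
With the tool pointing down it reaches from about 350 to 900 mm from the base axis. Payload 7.2 kg.
Tool frame: the origin (TCP) lies midway between the tips of the shut fingers; the grasp point (between the pads) lies 19 mm behind it; z points along the fingers, x is the direction in which the jaws open and shut, and the axes are right-handed (so a half turn about z gives the same grasp; the last joint's range is limited). The gripper opens to 85 mm and grips with 20 to 120 N. Pads are 22 mm wide; open, the fingers measure 114 mm over their backs; the gripper's body (76 mm by 85 mm) begins 54 mm behind the grasp point. The pads swing forward as they close: fully open they stand 13 mm farther back than shut.
Start: joints at [-1.329, 0.411, -0.013, 1.596, 0.006, 1.134, -0.082], TCP at [190.552, 595.247, 231.297] pointing down, gripper open.
Joint ranges: [-2.95, 2.95], [-0.29, 1.99], [-1.47, 1.44], [0.14, 2.54], [-1.03, 4.17], [0.13, 1.85], [-2.86, 2.86]. Speed limits (rad/s): [2.39, 2.39, 3.01, 3.01, 3.14, 3.14, 3.14].

### API

Orientations are given as a unit quaternion [x, y, z, w].
In Python, from plant import env gives the robot as it stands. The module is installed in compiled form; this text tells all that it offers.
- The arm moves only by the tool move_arm, never from a script. Its argument "moves" is a list of rows, each an object with "grip": the opening, from 0 (shut) to 1 (fully open); "xyz": the shift along the tool's x, y, z in units of 50 mm (1.0 is 50 mm), a list of three; "dr": the turn, a rotation vector about the tool's x, y, z in units of 5 degrees (1.0 is 5 degrees), a list of three. In form: [{"grip": grip, "xyz": [dx, dy, dz], "dr": [wx, wy, wz]}, ...]. A call has 1 to 8 rows; each row shifts and turns the commanded pose from where the row before left it, along the tool's axes as they then stand; what a row does not reach is not made up. A row lasts 1/10 s, in which the tool goes at most 50 mm and 8.59 degrees, less where a joint would pass 70% of its speed; a pose out of reach is approached as far as the arm can. A call with a number of a shift or a turn outside -1 to 1 is refused whole. A call with a gripper value outside its range is refused whole. The fingers move at their own pace and stop on an object; the grip force is fixed at half the most. Time passes only in rows, so rows that do not move let the fingers close. It gives the time, the measured TCP pose, the force and the opening at its end, in the units of the state.
- env.get_state(): the state, without advancing time (a new reading comes with each control period).
- env.read_camera(name): name is "side" or "top" or "wrist"; returns a dict with "img" (400x640x3 uint8, red, green, blue), "intrinsics" (3x3 intrinsics, pixels), "k1" (the pictures are not rectified: a ray, as slopes to the right and down, at radius r is drawn at 1 + k1 r^2 times it, then the intrinsics apply), "extrinsics" (4x4, takes a point from world to camera coordinates). Camera axes: x right, y down, z forward; pixel columns grow to the right and rows downward; lengths in mm; the calibration is good to about 2 mm. A picture is of the moment at which its call begins. There is no depth.
- env.job_done(): hands the job in, once; it reports no verdict.
The state is a dict: "time_s": time; "joints": joint angles; "qvel": joint speeds; "joint_torque": joint torques, N m; "tool_pos": TCP position; "ee_rot": TCP orientation; "ft_force": force on the tool from outside, world axes, zero at the start; "torque": the same for the moment, N m; "opening": opening from 0.0 (shut) to 1.0 (fully open).
Only numpy, scipy, OpenCV 4.12 (cv2) and the standard library are available. Lean on these libraries where they do the work, as an engineer would, in place of code of your own. Each camera call takes 0.05 s, during which the arm holds its last target. There are 200 camera calls.

### The job

Slide the loose black solenoid coil down over the bare valve tube until it sits fully on the blue block and let go of it. Then pick up the yellow spring clip by its tab, push it sideways into the groove above the coil until it snaps behind the neck, press it firmly home with about 10 N (never over 15 N), and leave it there. Keep the clip centred so that neither jaw is bent wide, and leave the spanner, the grease jar and the tray of fittings where they are.

Things in the scene. Friction and masses are not known exactly. Their poses are not given: they have to be found in the camera images.
- valve: Fixed level blue-painted metal block, 90 (its x) by 240 (its y) by 45 mm high. Origin: centre of its underside, on the table. Two upright steel tubes stand on top: the bare one near its y = -60 mm; the one at y = +60 mm already carries coil and clip (finished, up to 130 mm above the table, leave it).
- tube_seat (a point): Nominal foot of the bare tube, on the block's top face, 45 mm above the table. The tube's axis really stands up to 4 mm off this point along the block's x and up to 4 mm along its y, differently each time; that is not measured and must be felt or seen. The tube itself is firm. The coil's underside ends up at this height.
- tube_top (a point): Nominal top of the bare tube, 65 mm above tube_seat (off sideways like it). From tube_seat up: 22 mm in diameter for 47 mm, then a 14 mm neck (the groove) up to 56 mm, then the 22 mm head, whose top 5 mm is a cone narrowing to 12 mm. Over a seated coil (top at 48 mm) the groove is open for 8 mm. The clip may come from any horizontal direction.
- coil: Loose black solenoid coil, 175 to 350 g: block 52 x 52 x 48 mm high with a vertical 31 mm bore through its centre (4.5 mm play all round the tube) and a grey plug on its +x side reaching 50 mm from the centre, 13 to 39 mm up. Origin: centre of the underside. It stands upright; its y faces are free to grip. Any yaw on the tube will do.
- clip: Loose spring clip, 44 g, lying flat, 5 mm thick, 50 mm long, 30 mm wide: an open fork, mouth towards its +x. Origin: on the underside, centre of the eye, on the tube's axis when home. Yellow back plate from x = -36 to -7.3 mm, 26 mm wide; steel spring jaws forward to x = +13 mm, whose rounded lobes at x = +6 mm stand 10 mm apart and spring open round the neck.
- clip_tab (a point): Top centre of the clip's upright yellow grip tab, at x = -29 mm, y = 0, 36 mm above the clip's underside. The tab is 14 mm long (clip x), 10 mm wide (clip y) and rises from the 5 mm plate: grip it across its width.
- clip_mouth (a point): Underside of the clip, midway between the lobes. Pushing: lobes meet the neck with the clip's origin about 12 mm short of the axis; the push grows to about 3 to 6 N, jaws widest about 6 mm short; then they snap behind the neck and the push drops; home, the back plate meets the neck and force climbs steeply. Off-centre, the neck pushes the clip sideways (1 to 4 N).
- jaw_l (a joint): The clip's left (+y) spring jaw: 0 rad at rest, about 0.1 when spread over the neck, near 0 again when home (spring, springs back by itself).
- jaw_r (a joint): The clip's right (-y) spring jaw: 0 rad at rest, about 0.1 when spread over the neck, near 0 again when home.
- spanner: Loose steel spanner, 160 mm long, lying on the table; origin at its middle. Leave alone.
- grease_jar: Loose green jar with a red lid, 52 mm in diameter, 65 mm high, standing; origin at the centre of its underside. Leave alone.
- fittings_tray: Loose steel tray of fittings, 130 x 200 x 35 mm; origin at the centre of its underside. Leave alone.
Not all that is in view belongs to the job. Of the things shaped like the coil, the black one is meant.

How it is judged (in metres and radians):
On the way, in this order (a step that is already met when the one before it is completed fails the run):
1. the coil sits fully down over the tube and is let go (horizontal distance between coil and tube_seat below 0.01 m and z of coil in the frame of tube_seat below 0.002 m and angle between coil's own z axis and vertical below 0.06 rad and contact force between the fingers and coil below 0.1 N), for 0.2 s.
2. the clip is snapped home round the neck, lying on the coil, jaws closed again, and pressed against the neck with at least 7 N (horizontal distance between clip and coil below 0.0053 m and z of clip in the frame of coil between 0.046 and 0.052 m and angle between the z axis of clip and the z axis of valve, either way round below 0.15 rad and value of joint each of jaw_l, jaw_r below 0.03 rad and contact force between clip and valve above 7 N), for 0.1 s.
At the end, for the whole second after the job is handed in: The coil stands on the block round the tube (underside within 2 mm of its face, tilt under 0.06 rad); the clip lies on the coil (within 46-52 mm of its underside), its origin within 5.3 mm of the coil's axis, tilt under 0.15 rad, both jaws closed again behind the neck (under 0.03 rad); both at rest (horizontal distance between coil and tube_seat below 0.01 m and z of coil in the frame of tube_seat below 0.002 m and angle between coil's own z axis and vertical below 0.06 rad and horizontal distance between clip and coil below 0.0053 m and z of clip in the frame of coil between 0.046 and 0.052 m and angle between the z axis of clip and the z axis of valve, either way round below 0.15 rad and value of joint each of jaw_l, jaw_r below 0.03 rad and linear speed of each of clip, coil below 0.02 m/s); the robot touches nothing.
It fails at once if the spanner, grease jar or tray is moved by more than 30 mm (distance of any of spanner, grease_jar, fittings_tray from where it was at the start of the episode above 0.03 m).
It fails at once if the clip is forced against the valve with more than 17 N (contact force between clip and valve above 17 N).
It fails at once if the coil is slammed or pressed on the valve with more than 60 N (contact force between coil and valve above 60 N).
It fails at once if a jaw of the clip is bent open beyond 0.18 rad (value of joint any of jaw_l, jaw_r above 0.18 rad).
It also fails if it takes over 72 s, if anything falls off the work surface, if the arm or the gripper's body presses on something with over 40 N, if the wrist force passes 120 N, or if a joint passes its speed limit or range.

## Working session

There is one attempt and no reset: what is moved stays moved. The work goes in short steps, Python scripts to look and compute and a tool call to move; the robot and the scene stay as the last step left them, time stands still between calls to the robot, and variables do not carry over. Pictures are saved under pics/ and viewed, about 8 in all and at most 12, crops included, and the job is handed in when it is done.

Besides the shell and the picture viewer there is one more tool, called after "Emit:" as name([rows], argument=value, ...), one row to a line, values as JSON. move_arm: Moves the arm, as the interface text tells. Its arguments: {"type":"object","properties":{"moves":{"type":"array"}},"required":["moves"]}

```bash
mkdir -p pics; cat > h.py <<'E'
import numpy as np, cv2
from plant import env
def cam(n,save=None):
    c=env.read_camera(n); c={k:(np.array(v) if k!='k1' else v) for k,v in c.items()}
    if save: cv2.imwrite('pics/'+save+'.png',c['img'][:,:,::-1])
    return c
def ray(c,u,v):
    K=c['intrinsics']; k=float(c['k1'])
    d=np.array([(u-K[0,2])/K[0,0],(v-K[1,2])/K[1,1]]); s=d.copy()
    for _ in range(30): s=d/(1+k*(s@s))
    E=c['extrinsics']; R=E[:3,:3]; o=-R.T@E[:3,3]
    return o,R.T@np.array([s[0],s[1],1])
def onz(c,u,v,z):
    o,d=ray(c,u,v); return o+d*(z-o[2])/d[2]
def proj(c,p):
    E=c['extrinsics']; q=E[:3,:3]@np.array(p,float)+E[:3,3]; s=q[:2]/q[2]; s=s*(1+float(c['k1'])*(s@s))
    K=c['intrinsics']; return np.array([K[0,0]*s[0]+K[0,2],K[1,1]*s[1]+K[1,2]])
E
python3 - <<'E'
from h import *
for n in ['top','side','wrist']:
    c=cam(n,n+'0'); print(n,c['k1'],c['intrinsics'].round(1).tolist()); E=c['extrinsics']; print((-E[:3,:3].T@E[:3,3]).round(0),E[2,:3].round(2))
print(env.get_state())
E
```

```text
top -0.1347887299843577 [[469.5, 0.0, 322.2], [0.0, 469.5, 201.0], [0.0, 0.0, 1.0]]
[ 381.  -15. 1424.] [ 0.12  0.01 -0.99]
side -0.030406508223346226 [[399.1, 0.0, 318.5], [0.0, 399.1, 208.4], [0.0, 0.0, 1.0]]
[ 458. -746.  795.] [ 0.07  0.72 -0.69]
wrist -0.06347923817105564 [[352.3, 0.0, 323.2], [0.0, 352.3, 199.5], [0.0, 0.0, 1.0]]
[121. 617. 373.] [ 0.27 -0.09 -0.96]
{'time_s': 0.15, 'joints': array([-1.32922495,  0.41171712, -0.01270615,  1.59684445,  0.00555227,
        1.13430455, -0.08221248]), 'qvel': array([ 3.93300277e-04, -2.80710541e-03,  7.31059555e-05, -2.45157172e-03,
        1.06179188e-03,  6.24481302e-04, -2.98069524e-05]), 'joint_torque': array([ 1.10194611e-03, -6.01031041e+01,  6.82740100e-01, -2.99651724e+01,
        1.39358875e-02,  7.71117193e-03,  2.72133752e-05]), 'tool_pos': array([190.42973569, 594.88267338, 230.64868392]), 'ee_rot': array([ 8.07729584e-01,  5.89552827e-01, -4.86532764e-04,  3.83548846e-04]), 'ft_force': array([-0.28983716, -0.24376863,  0.06336109]), 'torque': array([-0.06660162, -0.00826701, -0.0304101 ]), 'opening': 1.0003676781142428}
```

View pics/top0.png

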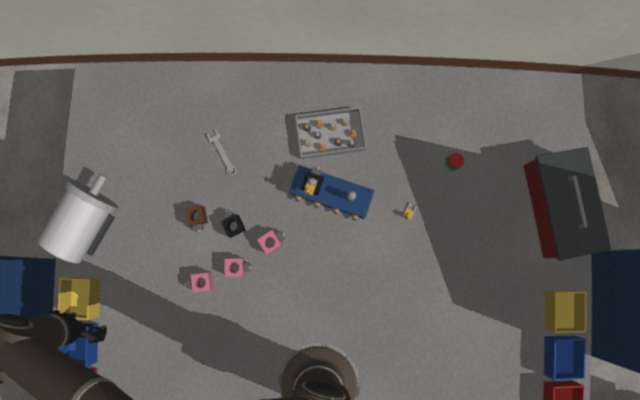

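View pics/side0.png

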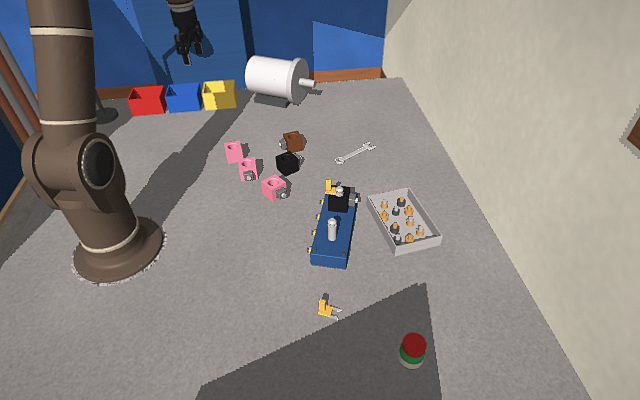

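The top view shows the black coil at (233,225), the valve around (331,192) with the bare tube at about (352,196), and the clip at (409,211). The side view shows the coil at (288,163), the tube at (332,228) and the clip at (325,306). Next, coarse positions.

```bash
cat > m.py <<'E'
from h import *
c=cam('top'); s=cam('side')
def masks(c):
    h=cv2.cvtColor(c['img'],cv2.COLOR_RGB2HSV); H,S,V=h[...,0].astype(int),h[...,1],h[...,2]
    return {'blue':(H>100)&(H<125)&(S>120)&(V>40),'yel':(H>15)&(H<32)&(S>120)&(V>90),'blk':(V<45)}
def comps(m,box,amin=8):
    x0,y0,x1,y1=box; mm=np.zeros(m.shape,np.uint8); mm[y0:y1,x0:x1]=m[y0:y1,x0:x1]
    n,l,st,ce=cv2.connectedComponentsWithStats(mm); return [(st[i,4],ce[i].round(1),st[i,:4].tolist(),l==i) for i in range(1,n) if st[i,4]>=amin]
def show(name,box,key,cc,amin=8):
    for a,ce,bb,_ in comps(masks(cc)[key],box,amin): print(name,a,ce,bb)
if __name__=='__main__':
    show('clipT',(390,190,430,230),'yel',c,4); show('clipS',(305,285,350,325),'yel',s)
    show('coilT',(215,208,250,240),'blk',c); show('coilS',(268,148,303,180),'blk',s)
    for a,ce,bb,l in comps(masks(c)['blue'],(280,155,385,225),200):
        p=np.argwhere(l)[:,::-1].astype(np.float32); W=np.array([onz(c,u,v,45)[:2] for u,v in p],np.float32)
        r=cv2.minAreaRect(W); print('blueT',ce,r)
    b=[cv2.resize(c['img'][150:250,190:430],None,fx=3.3,fy=3.3,interpolation=2),cv2.resize(s['img'][130:330,225:385],None,fx=2,fy=2,interpolation=2)]
    o=np.zeros((330+0,800,3),np.uint8); o[:330,:792]=b[0]; cv2.imwrite('pics/z1.png',o[:,:,::-1])
E
python3 m.py
```

```text
clipT 72 [408.  213.5] [403, 209, 11, 11]
clipS 179 [324.3 308.3] [318, 299, 15, 18]
coilT 255 [232.7 225.3] [222, 215, 23, 22]
coilS 415 [287.  163.3] [276, 151, 23, 25]
blueT [335.2 193.5] ((575.2797241210938, -24.034225463867188), (232.9792022705078, 87.09659576416016), 72.64291381835938)
```

View pics/z1.png

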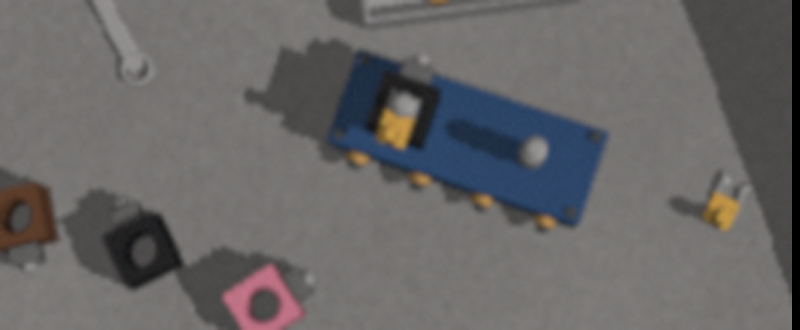

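```bash
cat >> h.py <<'E'
from scipy.spatial.transform import Rotation as Ro
def to(target,head=None):
    s=env.get_state(); R=Ro.from_quat(s['ee_rot']); d=R.inv().apply(np.array(target,float)-s['tool_pos'])
    X=R.as_matrix()[:,0]; h=np.degrees(np.arctan2(X[1],X[0]))
    print('pos',s['tool_pos'].round(1),'head',round(h,2),'zaxis',R.as_matrix()[:,2].round(4),'F',s['ft_force'].round(2),'open',round(s['opening'],3),'t',s['time_s'])
    print(' shift units',(d/50).round(3), 'turn z units',None if head is None else round(-(((head-h)+90)%180-90)/5,3))
E
python3 - <<'E'
from h import *; import m
c,s=m.c,m.s
print('coil T',onz(c,233,225.5,48),onz(c,233,225.5,24))
for n,cc,u,v,z in [('coilS',s,287,163,26),('tubetopT',c,190+535/3.3,150+150/3.3,108),('tubetopS',s,332,221,108),('clipT',c,408,213.5,20),('clipS',s,324.3,308.3,18)]: print(n,onz(cc,u,v,z).round(1))
to((450,250,230),113)
E
```

```text
coil T [467.27475052 263.08255388  48.        ] [468.77909067 267.93894652  24.        ]
coilS [465.5 264.7  26. ]
tubetopT [556.8 -83.6 108. ]
tubetopS [557.3 -85.9 108. ]
clipT [ 517.6 -257.7   20. ]
clipS [ 514.3 -265.6   18. ]
pos [190.5 595.1 231.1] head 72.25 zaxis [-1.e-04 -4.e-04 -1.e+00] F [-0.39  0.06  0.12] open 0.997 t 0.35
 shift units [-4.992  7.047  0.023] turn z units -8.15
```

Emit:
move_arm([
  {"grip": 1,"xyz": [-0.29,0.455,0],"dr": [0,0,0]},
  {"grip": 1,"xyz": [-0.29,0.455,0],"dr": [0,0,0]},
  {"grip": 1,"xyz": [-0.29,0.455,0],"dr": [0,0,0]},
  {"grip": 1,"xyz": [-0.29,0.455,0],"dr": [0,0,0]},
  {"grip": 1,"xyz": [-0.29,0.455,0],"dr": [0,0,0]},
  {"grip": 1,"xyz": [-0.29,0.455,0],"dr": [0,0,0]},
  {"grip": 1,"xyz": [-0.29,0.455,0],"dr": [0,0,0]},
  {"grip": 1,"xyz": [-0.29,0.455,0],"dr": [0,0,0]},
])

```text
time_s: 1.15
tool_pos: [329.2, 428.4, 231.4]
ee_rot: [0.808, 0.59, 0.0, -0.0]
ft_force: [1.5, 0.1, -0.4]
opening: 1.004
```

Emit:
move_arm([
  {"grip": 1,"xyz": [-0.29,0.455,0],"dr": [0,0,0]},
  {"grip": 1,"xyz": [-0.29,0.455,0],"dr": [0,0,0]},
  {"grip": 1,"xyz": [-0.29,0.455,0],"dr": [0,0,0]},
  {"grip": 1,"xyz": [-0.29,0.455,0],"dr": [0,0,0]},
  {"grip": 1,"xyz": [-0.29,0.455,0],"dr": [0,0,0]},
  {"grip": 1,"xyz": [-0.29,0.455,0],"dr": [0,0,0]},
  {"grip": 1,"xyz": [-0.29,0.455,0],"dr": [0,0,0]},
  {"grip": 1,"xyz": [-0.29,0.455,0],"dr": [0,0,0]},
])

```text
time_s: 1.95
tool_pos: [467.1, 262.4, 231.4]
ee_rot: [0.808, 0.59, 0.0, -0.0]
ft_force: [-0.6, 0.6, 0.1]
opening: 1.0
```

Emit:
move_arm([
  {"grip": 1,"xyz": [0,0,0],"dr": [0,0,-1]},
  {"grip": 1,"xyz": [0,0,0],"dr": [0,0,-1]},
  {"grip": 1,"xyz": [0,0,0],"dr": [0,0,-1]},
  {"grip": 1,"xyz": [0,0,0],"dr": [0,0,-1]},
  {"grip": 1,"xyz": [0,0,0],"dr": [0,0,-1]},
  {"grip": 1,"xyz": [0,0,0],"dr": [0,0,-1]},
  {"grip": 1,"xyz": [0,0,0],"dr": [0,0,-1]},
  {"grip": 1,"xyz": [0,0,0],"dr": [0,0,-1]},
])

```text
time_s: 2.75
tool_pos: [466.5, 263.3, 231.4]
ee_rot: [0.556, 0.831, 0.0, 0.0]
ft_force: [-0.1, 0.3, 0.2]
opening: 0.998
```

```bash
python3 - <<'E'
from h import *
cam('wrist','w1'); to((467,264,200),113)
E
```

```text
pos [466.5 263.3 231.4] head 112.75 zaxis [ 1.e-04  1.e-04 -1.e+00] F [-0.24 -0.19  0.27] open 1.006 t 2.8
 shift units [0.009 0.014 0.627] turn z units -0.051
```

View pics/w1.png

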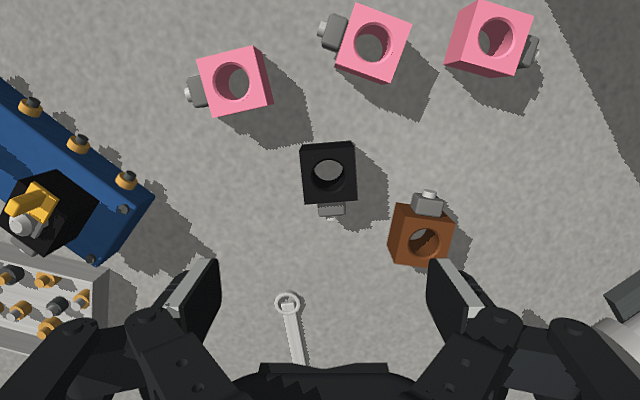

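Wrist view: the black coil's top face spans about (302-356, 142-203), with the bore centre near (328,171) and the plug towards the bottom. The brown coil, at about (422,237), is clear of the finger sweep.

```bash
cat > wc.py <<'E'
from h import *
c=cam('wrist'); g=cv2.cvtColor(c['img'],cv2.COLOR_RGB2GRAY)
m=(g<60).astype(np.uint8); m[:,:290]=0;m[:,365:]=0;m[:130]=0;m[230:]=0
cs,h=cv2.findContours(m,cv2.RETR_CCOMP,cv2.CHAIN_APPROX_NONE)
for k,q in zip(cs,h[0]):
    if cv2.contourArea(k)>150:
        W=np.array([onz(c,*p[0],48)[:2] for p in k],np.float32)
        print(len(k),cv2.boundingRect(k),'hole' if q[3]>=0 else 'out',cv2.minAreaRect(k),'W',cv2.minAreaRect(W))
for y in range(136,210,3): print(y,g[y,296:364:4])
E
python3 wc.py
```

```text
217 (299, 141, 59, 63) out ((328.2940979003906, 172.3235321044922), (60.20676040649414, 55.29817581176758), 85.60128784179688) W ((462.0501403808594, 267.7249755859375), (57.97593688964844, 51.4918098449707), 27.20506477355957)
69 (313, 159, 31, 22) hole ((328.2500305175781, 169.75), (24.041629791259766, 24.748737335205078), 45.0) W ((459.30206298828125, 266.3937072753906), (22.824359893798828, 23.4449462890625), 67.79410552978516)
136 [ 93  94  93  91  89 152 156 147 153 147 152 150 157 159 155 153 158]
139 [ 93  94  90  88  87 160 160 148 155 151 155 153 160 166 159 156 159]
142 [ 88  89 165 153 162 170 180  93  64  38  30  24  15  18  81 152 157]
145 [153 164  18  17  21  22  22  24  24  24  25  26  27  23  20 158 153]
148 [151  45  25  24  26  23  25  23  22  28  33  35  33  34  32  97 161]
151 [154  23  34  35  36  35  36  34  35  34  32  33  33  34  35 103  94]
154 [155  24  32  33  35  33  33  33  34  34  33  32  35  34  32 101  95]
157 [152  18  35  34  33  33  32  34  35  36  33  33  34  33  35 101  95]
160 [145  14  33  33  34  33  23  57 109  72  14  34  34  34  32 103  96
[... 485 characters left out ...]
5  11  13  29  35  33  33  56  95]
184 [156 158  30  34  33  12  14  15  16  13  29  28  37  32  32  48  96]
187 [151 159  31  33  32  25  13  15  27  28  27  40  34  33  33  38  92]
190 [149 158  29  33  32  32  29  21  24  25  43  37  33  32  32  40  96]
193 [160 160  25  32  33  33  31  32  34  36  32  34  33  33  33  32  97]
196 [153 151  20  32  32  33  32  33  33  34  33  32  34  33  31  34  96]
199 [147 151  15  32  33  32  33  32  32  32  32  30  32  31  31  23  97]
202 [154 159  47  27  27  27  30  26  30  53  67  81  69 103  97  98  96]
205 [154 159 166 167 161 155  75  71  69  69  67  66  59  95  94  96  93]
208 [150 157 151 154 147 150 122 119 120 116 115 114  73  95  94  96  91]
```

```bash
python3 - <<'E'
from h import *
c=cam('wrist')
p=onz(c,329,175.3,48); print(p)
for q in [(301,150),(355,149),(357,201),(303,202)]: print(onz(c,*q,48).round(1))
to((p[0],p[1],48),116.75)
E
```

```text
[463.90288888 269.1140217   48.        ]
[451.6 235.9  48. ]
[431.7 281.8  48. ]
[477.  303.9  48. ]
[497.8 256.   48. ]
pos [466.5 263.2 231.3] head 112.14 zaxis [ 0.e+00  1.e-04 -1.e+00] F [-0.77 -0.26 -0.1 ] open 1.002 t 2.9
 shift units [ 0.128 -0.005  3.667] turn z units -0.923
```

Emit:
move_arm([
  {"grip": 1,"xyz": [0.13,-0.01,0.3],"dr": [0,0,-0.45]},
  {"grip": 1,"xyz": [0,0,0.6],"dr": [0,0,0]},
  {"grip": 1,"xyz": [0,0,0.6],"dr": [0,0,0]},
  {"grip": 1,"xyz": [0,0,0.6],"dr": [0,0,0]},
  {"grip": 1,"xyz": [0,0,0.6],"dr": [0,0,0]},
  {"grip": 1,"xyz": [0,0,0.6],"dr": [0,0,0]},
  {"grip": 1,"xyz": [0,0,0.6],"dr": [0,0,0]},
  {"grip": 1,"xyz": [0,0,0.5],"dr": [0,0,0]},
])

```text
time_s: 3.7
tool_pos: [463.4, 269.0, 9.8]
ee_rot: [0.542, 0.84, -0.0, -0.0]
ft_force: [0.1, 0.1, 0.1]
opening: 1.001
```

Emit:
move_arm([
  {"grip": 0,"xyz": [0,0,0],"dr": [0,0,0]},
  {"grip": 0,"xyz": [0,0,0],"dr": [0,0,0]},
  {"grip": 0,"xyz": [0,0,0],"dr": [0,0,0]},
  {"grip": 0,"xyz": [0,0,0],"dr": [0,0,0]},
  {"grip": 0,"xyz": [0,0,0],"dr": [0,0,0]},
  {"grip": 0,"xyz": [0,0,0],"dr": [0,0,0]},
  {"grip": 0,"xyz": [0,0,0],"dr": [0,0,0]},
  {"grip": 0,"xyz": [0,0,0],"dr": [0,0,0]},
])

```text
time_s: 4.5
tool_pos: [464.3, 269.6, 12.5]
ee_rot: [0.541, 0.841, 0.001, 0.0]
ft_force: [-0.8, -0.3, 8.0]
opening: 0.601
```

Emit:
move_arm([
  {"grip": 0,"xyz": [0,0,-0.4],"dr": [0,0,0]},
  {"grip": 0,"xyz": [0,0,-0.6],"dr": [0,0,0]},
  {"grip": 0,"xyz": [0,0,-0.6],"dr": [0,0,0]},
  {"grip": 0,"xyz": [0,0,-0.6],"dr": [0,0,0]},
  {"grip": 0,"xyz": [0,0,-0.6],"dr": [0,0,0]},
  {"grip": 0,"xyz": [0,0,-0.2],"dr": [0,0,0]},
  {"grip": 0,"xyz": [0,0,0],"dr": [0,0,0]},
])

```text
time_s: 5.2
tool_pos: [464.2, 269.6, 162.6]
ee_rot: [0.541, 0.841, 0.001, 0.001]
ft_force: [0.4, -0.5, -2.5]
opening: 0.604
```

```bash
python3 - <<'E'
from h import *
cam('wrist','w2'); to((557,-84,180))
E
```

```text
pos [463.5 269.1 161.2] head 114.5 zaxis [ 5.e-04  4.e-04 -1.e+00] F [-0.47  0.16 -2.92] open 0.601 t 5.25
 shift units [-7.203 -1.227 -0.379] turn z units None
```

View pics/w2.png

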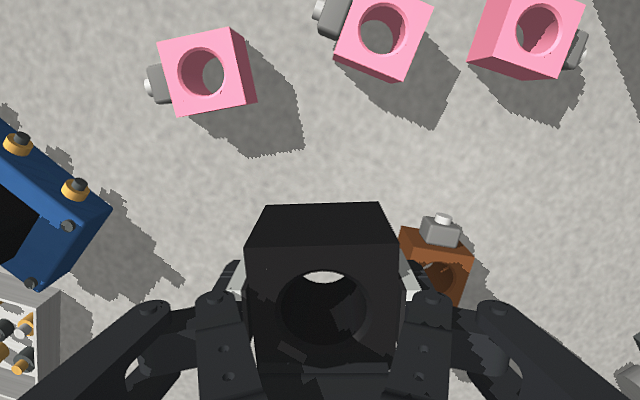

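The coil is held squarely, with the bore at about (323,307) in the image. I'll carry it to a spot just beyond the tube, so the wrist camera can see the tube clear of the coil.

Emit:
move_arm([
  {"grip": 0,"xyz": [-0.25,0.03,-0.16],"dr": [0,0,0]},
  {"grip": 0,"xyz": [-0.45,0.03,-0.16],"dr": [0,0,0]},
  {"grip": 0,"xyz": [-0.5,0.04,-0.16],"dr": [0,0,0]},
  {"grip": 0,"xyz": [-0.5,0.04,0],"dr": [0,0,0]},
  {"grip": 0,"xyz": [-0.5,0.04,0],"dr": [0,0,0]},
  {"grip": 0,"xyz": [-0.5,0.04,0],"dr": [0,0,0]},
  {"grip": 0,"xyz": [-0.5,0.04,0],"dr": [0,0,0]},
  {"grip": 0,"xyz": [-0.5,0.04,0],"dr": [0,0,0]},
])

```text
time_s: 6.05
tool_pos: [553.9, 104.7, 184.0]
ee_rot: [0.541, 0.841, -0.001, -0.001]
ft_force: [0.3, -0.3, -1.2]
opening: 0.603
```

Emit:
move_arm([
  {"grip": 0,"xyz": [-0.5,0.04,0],"dr": [0,0,0]},
  {"grip": 0,"xyz": [-0.5,0.04,0],"dr": [0,0,0]},
  {"grip": 0,"xyz": [-0.5,0.04,0],"dr": [0,0,0]},
  {"grip": 0,"xyz": [-0.5,0.04,0],"dr": [0,0,0]},
  {"grip": 0,"xyz": [-0.5,0.04,0],"dr": [0,0,0]},
  {"grip": 0,"xyz": [-0.5,0.04,0],"dr": [0,0,0]},
  {"grip": 0,"xyz": [-0.5,0.04,0],"dr": [0,0,0]},
  {"grip": 0,"xyz": [0,0,0],"dr": [0,0,0]},
])

```text
time_s: 6.85
tool_pos: [639.4, -52.4, 183.7]
ee_rot: [0.543, 0.839, -0.002, 0.0]
ft_force: [0.1, -1.4, -1.8]
opening: 0.603
```

```bash
python3 - <<'E'
from h import *
c=cam('wrist','w3'); to((557,-84,185)); print(proj(c,(557,-84,110)),proj(c,(557,-84,101)))
E
```

```text
pos [638.8 -49.9 183.6] head 114.27 zaxis [-0.0026 -0.0015 -1.    ] F [ 0.86  0.37 -1.73] open 0.6 t 6.9
 shift units [ 0.05  -1.772 -0.022] turn z units None
[330.76891728  68.84485539] [330.47478937  69.99603605]
```

View pics/w3.png

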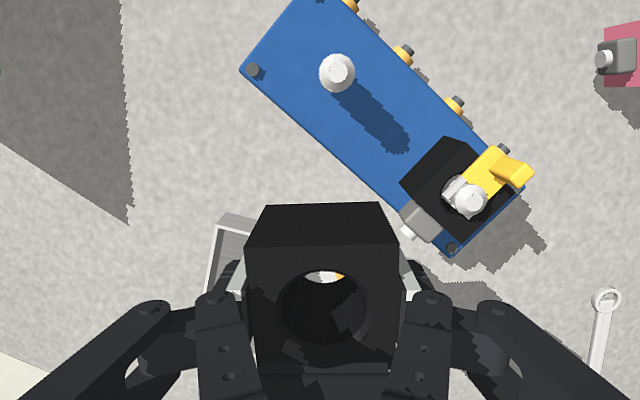

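```bash
python3 - <<'E'
from h import *
c=cam('wrist'); h=cv2.cvtColor(c['img'],cv2.COLOR_RGB2HSV)
m=((h[...,1]<60)&(h[...,2]>60)).astype(np.uint8); m[:,:305]=0;m[:,372:]=0;m[:40]=0;m[110:]=0
cs,_=cv2.findContours(m,cv2.RETR_EXTERNAL,cv2.CHAIN_APPROX_NONE); k=max(cs,key=cv2.contourArea)
print(cv2.boundingRect(k),cv2.fitEllipse(k))
W=np.array([onz(c,*p[0],105)[:2] for p in k],np.float32); print('rim z105',cv2.minEnclosingCircle(W),cv2.fitEllipse(W))
g=cv2.cvtColor(c['img'],cv2.COLOR_RGB2GRAY); t=((g>200)*m).astype(np.uint8)
for y in range(52,96,4): print(y,g[y,316:360:3])
s=env.get_state(); R=Ro.from_quat(s['ee_rot']); 
for z in (215,219,222):
    pts=np.array([onz(c,u,v,z) for u,v in [(279,307),(367,307),(323,270),(323,345)]]); print(z,np.linalg.norm(pts[1]-pts[0]),np.linalg.norm(pts[3]-pts[2]),R.inv().apply(pts.mean(0)-s['tool_pos']))
E=c['extrinsics'];print(-E[:3,:3].T@E[:3,3]); to((557,-84,185))
E
```

```text
(315, 53, 36, 39) ((332.1910400390625, 71.78850555419922), (35.08658218383789, 38.479736328125), 8.720136642456055)
rim z105 ((557.4185791015625, -80.06774139404297), 11.253303527832031) ((557.2681884765625, -80.0093765258789), (20.902204513549805, 21.99365234375), 100.72763061523438)
52 [107 107 108 103 113 133 139 116 106 112 112 110 110 110 109]
56 [109 102 181 252 246 242 238 234 236 169 108 110 109 110 108]
60 [101 254 246 246 245 243 237 222 212 207 200 105 110 108 108]
64 [197 246 247 242 237 234 234 239 230 181 188 154 108 109 110]
68 [246 243 245 182 236 237 235 231 238 158 154 168 107 108 109]
72 [241 234 237 236 235 236 236 236 234 165 138 147 109 110 111]
76 [234 225 222 238 237 236 234 236 246 119 131 134 115 111 110]
80 [189 202 197 187 224 242 242 234 118 122 131  62  69 111 110]
84 [104 221 182 165 155 143 128 121 123 126 104  69  69  68 111]
88 [108 107 162 185 146 135 130 124 126  64  71  70  70  70  69]
92 [109 108 107 109  67  78  65  68  70  70  70  69  70  69  69]
215 32.00992251851404 31.675833994011263 [ -1.37760196   0.89136328 -31.24867648]
219 30.85859395647794 30.536521882820637 [ -1.37224982  -1.76698179 -35.24159597]
222 29.995097534950883 29.682037799427636 [ -1.36823572  -3.76074058 -38.23628558]
[572.86518882 -79.06657861 326.21038277]
pos [638.5 -47.8 183.8] head 114.39 zaxis [-2.8e-03 -3.0e-04 -1.0e+00] F [ 0.35  0.66 -2.25] open 0.599 t 6.95
 shift units [ 0.014 -1.783 -0.02 ] turn z units None
```

Emit:
move_arm([
  {"grip": 0,"xyz": [0.01,-0.22,0],"dr": [0,0,0]},
  {"grip": 0,"xyz": [0.02,-0.3,0],"dr": [0,0,0]},
  {"grip": 0,"xyz": [0.02,-0.3,0],"dr": [0,0,0]},
  {"grip": 0,"xyz": [0.02,-0.3,0.1],"dr": [0,0,0]},
  {"grip": 0,"xyz": [0.02,-0.3,0.3],"dr": [0,0,0]},
  {"grip": 0,"xyz": [0.02,-0.3,0.3],"dr": [0,0,0]},
  {"grip": 0,"xyz": [0,0,0.3],"dr": [0,0,0]},
  {"grip": 0,"xyz": [0,0,0],"dr": [0,0,0]},
])

```text
time_s: 7.75
tool_pos: [556.1, -76.3, 133.7]
ee_rot: [0.541, 0.841, -0.001, -0.002]
ft_force: [-0.6, -0.2, -1.6]
opening: 0.607
```

```bash
python3 - <<'E'
from h import *
c=cam('wrist','w4');s=cam('side'); to((557.9,-79,126))
im=cv2.resize(s['img'][140:300,250:430],None,fx=2.5,fy=2.5,interpolation=2)
o=np.zeros((400,800,3),np.uint8); o[:, :450]=im; w=cv2.resize(c['img'][200:400,200:440],None,fx=1.45,fy=1.45); o[:w.shape[0],452:452+348]=w[:,:348]; cv2.imwrite('pics/w4.png',o[:,:,::-1])
E
```

```text
pos [558.4 -76.4 135.6] head 114.57 zaxis [-3.e-04  3.e-04 -1.e+00] F [ 1.05  0.04 -0.56] open 0.6 t 7.85
 shift units [-0.044 -0.03   0.192] turn z units None
```

View pics/w4.png

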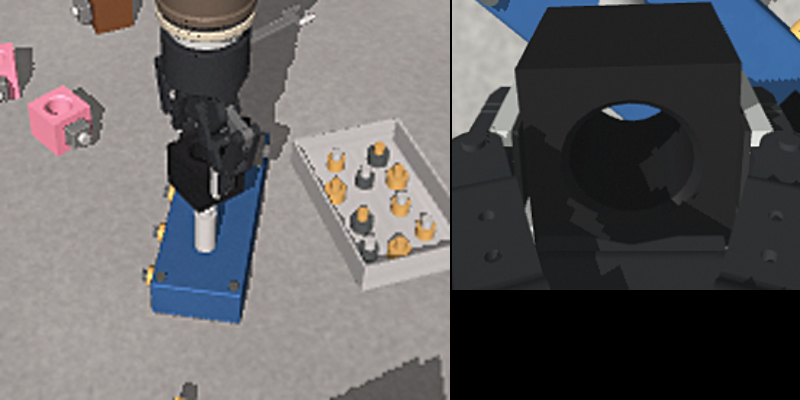

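Emit:
move_arm([
  {"grip": 0,"xyz": [-0.03,-0.02,0.1],"dr": [0,0,0]},
  {"grip": 0,"xyz": [0,0,0.15],"dr": [0,0,0]},
  {"grip": 0,"xyz": [0,0,0.15],"dr": [0,0,0]},
  {"grip": 0,"xyz": [0,0,0.15],"dr": [0,0,0]},
  {"grip": 0,"xyz": [0,0,0.15],"dr": [0,0,0]},
  {"grip": 0,"xyz": [0,0,0.15],"dr": [0,0,0]},
  {"grip": 0,"xyz": [0,0,0],"dr": [0,0,0]},
])

```text
time_s: 8.55
tool_pos: [557.6, -78.7, 91.4]
ee_rot: [0.541, 0.841, -0.001, -0.001]
ft_force: [0.1, 1.2, -1.7]
opening: 0.599
```

Emit:
move_arm([
  {"grip": 0,"xyz": [0,0,0.1],"dr": [0,0,0]},
  {"grip": 0,"xyz": [0,0,0.1],"dr": [0,0,0]},
  {"grip": 0,"xyz": [0,0,0.1],"dr": [0,0,0]},
  {"grip": 0,"xyz": [0,0,0.1],"dr": [0,0,0]},
  {"grip": 0,"xyz": [0,0,0.1],"dr": [0,0,0]},
  {"grip": 0,"xyz": [0,0,0.08],"dr": [0,0,0]},
  {"grip": 0,"xyz": [0,0,0],"dr": [0,0,0]},
])

```text
time_s: 9.25
tool_pos: [558.0, -78.8, 63.1]
ee_rot: [0.541, 0.841, -0.0, -0.0]
ft_force: [0.3, 0.6, -2.0]
opening: 0.602
```

Emit:
move_arm([
  {"grip": 0,"xyz": [0,0,0.04],"dr": [0,0,0]},
  {"grip": 0,"xyz": [0,0,0.03],"dr": [0,0,0]},
  {"grip": 0,"xyz": [0,0,0.03],"dr": [0,0,0]},
  {"grip": 0,"xyz": [0,0,0],"dr": [0,0,0]},
])

```text
time_s: 9.65
tool_pos: [558.3, -78.8, 58.6]
ee_rot: [0.541, 0.841, -0.0, -0.0]
ft_force: [-0.0, 0.7, -1.7]
opening: 0.601
```

Emit:
move_arm([
  {"grip": 0,"xyz": [0,0,0.03],"dr": [0,0,0]},
  {"grip": 0,"xyz": [0,0,0.02],"dr": [0,0,0]},
  {"grip": 0,"xyz": [0,0,0],"dr": [0,0,0]},
])

```text
time_s: 9.95
tool_pos: [558.6, -78.8, 57.5]
ee_rot: [0.541, 0.841, 0.0, 0.0]
ft_force: [-4.7, 0.2, 10.9]
opening: 0.605
```

The coil touches down at the expected height (57.5 = 45 + 12.5). Releasing and rising.

Emit:
move_arm([
  {"grip": 1,"xyz": [0,0,0],"dr": [0,0,0]},
  {"grip": 1,"xyz": [0,0,0],"dr": [0,0,0]},
  {"grip": 1,"xyz": [0,0,0],"dr": [0,0,0]},
  {"grip": 1,"xyz": [0,0,0],"dr": [0,0,0]},
  {"grip": 1,"xyz": [0,0,0],"dr": [0,0,0]},
  {"grip": 1,"xyz": [0,0,0],"dr": [0,0,0]},
])

```text
time_s: 10.55
tool_pos: [558.4, -78.8, 56.2]
ee_rot: [0.541, 0.841, -0.0, -0.0]
ft_force: [-0.4, -0.6, 0.4]
opening: 0.998
```

Emit:
move_arm([
  {"grip": 1,"xyz": [0,0,-0.2],"dr": [0,0,0]},
  {"grip": 1,"xyz": [0,0,-0.4],"dr": [0,0,0]},
  {"grip": 1,"xyz": [0,0,-0.6],"dr": [0,0,0]},
  {"grip": 1,"xyz": [0,0,-0.6],"dr": [0,0,0]},
  {"grip": 1,"xyz": [0,0,-0.6],"dr": [0,0,0]},
  {"grip": 1,"xyz": [0,0,-0.4],"dr": [0,0,0]},
  {"grip": 1,"xyz": [0,0,0],"dr": [0,0,0]},
  {"grip": 1,"xyz": [0,0,0],"dr": [0,0,0]},
])

```text
time_s: 11.35
tool_pos: [558.5, -78.8, 196.9]
ee_rot: [0.541, 0.841, 0.0, 0.0]
ft_force: [0.4, 0.3, -0.4]
opening: 1.001
```

```bash
python3 - <<'E'
from h import *
c=cam('wrist','w5'); to((510,-262,190),72.5); np.save('w5.npy',c)
E
```

```text
pos [558.  -78.8 196. ] head 114.51 zaxis [-5.e-04  1.e-04 -1.e+00] F [ 0.07 -0.3  -0.37] open 0.999 t 11.4
 shift units [-2.937 -2.393  0.121] turn z units 8.401
```

View pics/w5.png

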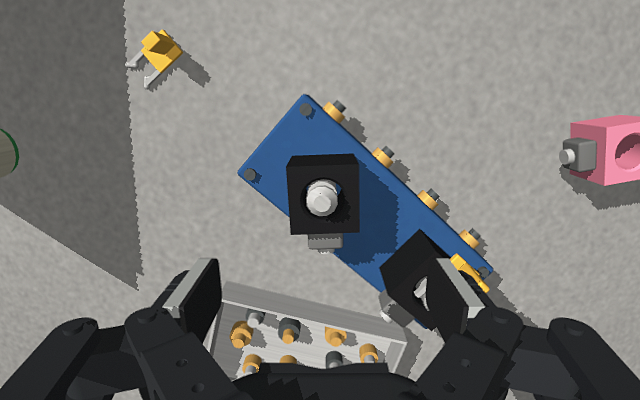

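The coil is seated round the tube, with the head at (323,199). The clip lies at about (160,50), jaw tips near (130,65) and (150,83). Measuring both.

```bash
python3 - <<'E'
from h import *
c=np.load('w5.npy',allow_pickle=True).item(); h=cv2.cvtColor(c['img'],cv2.COLOR_RGB2HSV)
m=((h[...,1]<60)&(h[...,2]>120)).astype(np.uint8); m[:,:295]=0;m[:,352:]=0;m[:170]=0;m[225:]=0
cs,_=cv2.findContours(m,cv2.RETR_EXTERNAL,cv2.CHAIN_APPROX_NONE); k=max(cs,key=cv2.contourArea)
print(cv2.boundingRect(k))
W=np.array([onz(c,*p[0],105)[:2] for p in k],np.float32); print('rim',cv2.minEnclosingCircle(W),cv2.fitEllipse(W))
a=onz(c,130,65,3);b=onz(c,150,83,3);mid=(a+b)/2
print('tips',a,b,mid,np.linalg.norm(a-b)); t=onz(c,156,43,36); print('tab',t)
d=mid-t; print(np.linalg.norm(d[:2]),np.degrees(np.arctan2(d[1],d[0])))
cv2.imwrite('pics/z2.png',cv2.resize(c['img'][20:100,110:230],None,fx=5,fy=5,interpolation=2)[:,:,::-1])
E
```

```text
(306, 181, 31, 35)
rim ((554.6473999023438, -80.42440795898438), 12.657423973083496) ((554.303955078125, -81.98495483398438), (19.309650421142578, 24.19830322265625), 90.09534454345703)
tips [ 539.19793232 -281.79626051    3.        ] [ 546.97641986 -259.42086577    3.        ] [ 543.08717609 -270.60856314    3.        ] 23.688882587516083
tab [ 509.54553699 -249.7688903    36.        ]
39.488397260620275 -31.852995390380315
```

View pics/z2.png

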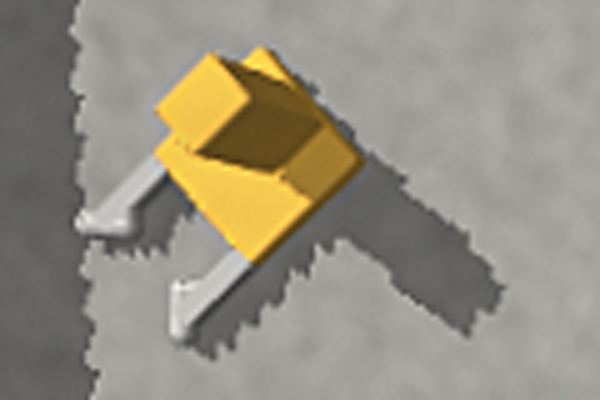

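```bash
python3 - <<'E'
from h import *
c=np.load('w5.npy',allow_pickle=True).item()
q=lambda x,y,z: onz(c,110+x/5,20+y/5,z)[:2]
A=lambda a,b:(round(float(np.degrees(np.arctan2(*(b-a)[::-1]))),1),round(float(np.linalg.norm(b-a)),1))
P=[q(212,55,36),q(250,97,36),q(195,152,36),q(155,105,36)]; tc=sum(P)/4
print('tabtop',tc,A(P[0],P[3]),A(P[1],P[2]),A(P[0],P[1]))
B=[q(360,160,5),q(250,265,5),q(155,152,5)]; print('plate right edge',A(B[0],B[1]),'front',A(B[2],B[1]), 'frontmid',(B[1]+B[2])/2)
T=[q(80,225,4),q(180,340,4)];print('tips',A(T[0],T[1]),sum(T)/2, 'axis',A(tc,sum(T)/2))
to((tc[0],tc[1],150),72)
E
```

```text
tabtop [ 509.46269004 -254.57063079] (-30.2, 12.7) (-26.4, 13.0) (65.2, 8.7)
plate right edge (-26.9, 28.4) front (62.4, 25.3) frontmid [ 528.63393911 -263.82925357]
tips (63.0, 26.6) [ 546.57406093 -272.95385771] axis (-26.4, 41.4)
pos [558.  -78.8 196. ] head 114.51 zaxis [-5.e-04  1.e-04 -1.e+00] F [ 0.07 -0.3  -0.37] open 0.999 t 11.4
 shift units [-2.797 -2.341  0.921] turn z units 8.501
```

Emit:
move_arm([
  {"grip": 1,"xyz": [-0.35,-0.29,0],"dr": [0,0,0]},
  {"grip": 1,"xyz": [-0.35,-0.29,0],"dr": [0,0,0]},
  {"grip": 1,"xyz": [-0.35,-0.29,0],"dr": [0,0,0]},
  {"grip": 1,"xyz": [-0.35,-0.29,0],"dr": [0,0,0]},
  {"grip": 1,"xyz": [-0.35,-0.29,0],"dr": [0,0,0]},
  {"grip": 1,"xyz": [-0.35,-0.29,0],"dr": [0,0,0]},
  {"grip": 1,"xyz": [-0.35,-0.3,0],"dr": [0,0,0]},
  {"grip": 1,"xyz": [-0.35,-0.3,0],"dr": [0,0,0]},
])

```text
time_s: 12.2
tool_pos: [508.9, -255.3, 194.9]
ee_rot: [0.541, 0.841, -0.0, -0.001]
ft_force: [-0.1, -0.2, 0.1]
opening: 0.999
```

Emit:
move_arm([
  {"grip": 0.6,"xyz": [0,0,0.1],"dr": [0,0,1]},
  {"grip": 0.6,"xyz": [0,0,0.1],"dr": [0,0,1.4]},
  {"grip": 0.6,"xyz": [0,0,0.1],"dr": [0,0,1.4]},
  {"grip": 0.6,"xyz": [0,0,0.1],"dr": [0,0,1.4]},
  {"grip": 0.6,"xyz": [0,0,0.1],"dr": [0,0,1.4]},
  {"grip": 0.6,"xyz": [0,0,0.1],"dr": [0,0,1.4]},
  {"grip": 0.6,"xyz": [0,0,0.1],"dr": [0,0,1.4]},
  {"grip": 0.6,"xyz": [0,0,0],"dr": [0,0,0.8]},
])

```text
out of range: row 2 has 1.4, outside -1 to 1
```

Emit:
move_arm([
  {"grip": 0.6,"xyz": [0,0,0.1],"dr": [0,0,1]},
  {"grip": 0.6,"xyz": [0,0,0.1],"dr": [0,0,1]},
  {"grip": 0.6,"xyz": [0,0,0.1],"dr": [0,0,1]},
  {"grip": 0.6,"xyz": [0,0,0.1],"dr": [0,0,1]},
  {"grip": 0.6,"xyz": [0,0,0.1],"dr": [0,0,1]},
  {"grip": 0.6,"xyz": [0,0,0.1],"dr": [0,0,1]},
  {"grip": 0.6,"xyz": [0,0,0.1],"dr": [0,0,1]},
  {"grip": 0.6,"xyz": [0,0,0],"dr": [0,0,1]},
])

```text
time_s: 13.0
tool_pos: [508.8, -254.2, 159.2]
ee_rot: [0.797, 0.604, -0.001, -0.001]
ft_force: [-1.0, -1.1, 0.1]
opening: 0.601
```

Emit:
move_arm([
  {"grip": 0.6,"xyz": [0,0,0.1],"dr": [0,0,1]},
  {"grip": 0.6,"xyz": [0,0,0.1],"dr": [0,0,1]},
  {"grip": 0.6,"xyz": [0,0,0],"dr": [0,0,0.2]},
  {"grip": 0.6,"xyz": [0,0,0],"dr": [0,0,0]},
  {"grip": 0.6,"xyz": [0,0,0],"dr": [0,0,0]},
])

```text
time_s: 13.5
tool_pos: [509.9, -254.7, 151.1]
ee_rot: [0.85, 0.527, -0.0, -0.0]
ft_force: [-0.4, 0.1, 0.1]
opening: 0.601
```

```bash
python3 - <<'E'
from h import *
c=cam('wrist'); to((509.5,-254.6,150),63.5); np.save('w6.npy',c)
u,v=proj(c,(520,-260,10)).astype(int); print(u,v); x0=max(0,u-80);y0=max(0,v-75); print('crop',x0,y0)
cv2.imwrite('pics/z3.png',cv2.resize(c['img'][y0:y0+150,x0:x0+160],None,fx=4,fy=4,interpolation=2)[:,:,::-1])
E
```

```text
pos [ 510.  -254.8  151.3] head 63.59 zaxis [-1.e-04  0.e+00 -1.e+00] F [ 0.71 -0.34 -0.08] open 0.6 t 13.55
 shift units [-0.001 -0.01   0.025] turn z units 0.018
322 200
crop 242 125
```

View pics/z3.png

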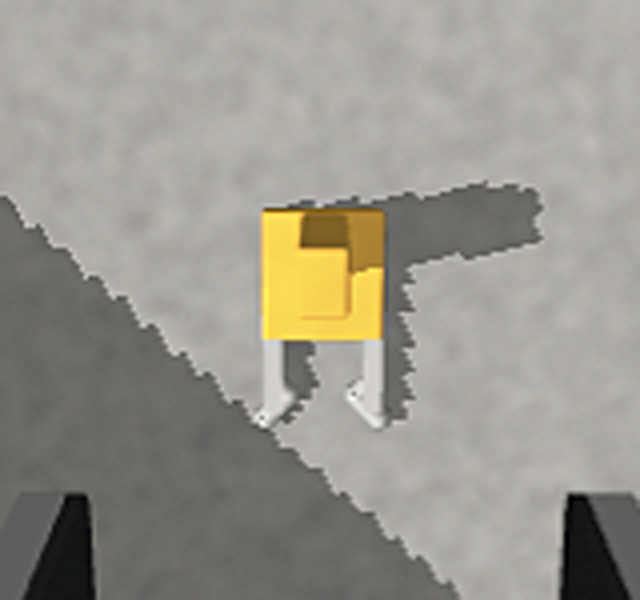

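The clip is square in the wrist view: tab top centre at (323.2,195.5), plate edges symmetric about column 323, jaws pointing down the image (+tool y).

```bash
python3 - <<'E'
from h import *
c=np.load('w6.npy',allow_pickle=True).item(); s=env.get_state(); R=Ro.from_quat(s['ee_rot'])
q=lambda x,y,z: R.inv().apply(onz(c,242+x/4,125+y/4,z)-s['tool_pos']).round(2)
for n,a in dict(tab=(325,282,36),tabL=(301,282,36),tabR=(349,282,36),tabB=(325,247,36),tabF=(325,318,36),plB=(324,210,5),plF=(324,340,5),plFL=(263,338,5),plFR=(385,338,5),tipL=(264,425,4),tipR=(386,425,4)).items(): print(n,q(*a))
E
```

```text
tab [  0.16  -0.25 115.26]
tabL [ -4.39  -0.25 115.26]
tabR [  4.72  -0.26 115.26]
tabB [  0.15  -7.1  115.26]
tabF [  0.17   6.9  115.26]
plB [-4.0000e-02 -7.2000e+00  1.4626e+02]
plF [-1.0000e-02  2.1440e+01  1.4626e+02]
plFL [-13.14  21.01 146.26]
plFR [ 13.11  20.98 146.26]
tipL [-13.2   41.45 147.25]
tipR [ 13.65  41.42 147.25]
```

Emit:
move_arm([
  {"grip": 0.6,"xyz": [0,0,0.3],"dr": [0,0,0]},
  {"grip": 0.6,"xyz": [0,0,0.5],"dr": [0,0,0]},
  {"grip": 0.6,"xyz": [0,0,0.5],"dr": [0,0,0]},
  {"grip": 0.6,"xyz": [0,0,0.5],"dr": [0,0,0]},
  {"grip": 0.6,"xyz": [0,0,0.5],"dr": [0,0,0]},
  {"grip": 0.6,"xyz": [0,0,0.3],"dr": [0,0,0]},
  {"grip": 0.6,"xyz": [0,0,0.25],"dr": [0,0,0]},
  {"grip": 0.6,"xyz": [0,0,0],"dr": [0,0,0]},
])

```text
time_s: 14.35
tool_pos: [509.3, -254.5, 7.6]
ee_rot: [0.85, 0.526, -0.001, -0.001]
ft_force: [-0.9, 1.5, -0.5]
opening: 0.601
```

Emit:
move_arm([
  {"grip": 0,"xyz": [0,0,0],"dr": [0,0,0]},
  {"grip": 0,"xyz": [0,0,0],"dr": [0,0,0]},
  {"grip": 0,"xyz": [0,0,0],"dr": [0,0,0]},
  {"grip": 0,"xyz": [0,0,0],"dr": [0,0,0]},
  {"grip": 0,"xyz": [0,0,0],"dr": [0,0,0]},
  {"grip": 0,"xyz": [0,0,0],"dr": [0,0,0]},
  {"grip": 0,"xyz": [0,0,0],"dr": [0,0,0]},
  {"grip": 0,"xyz": [0,0,0],"dr": [0,0,0]},
])

```text
time_s: 15.15
tool_pos: [510.8, -255.1, 9.9]
ee_rot: [0.85, 0.526, 0.001, 0.001]
ft_force: [-1.4, 0.5, 7.2]
opening: 0.103
```

Emit:
move_arm([
  {"grip": 0,"xyz": [0,0,-0.2],"dr": [0,0,0]},
  {"grip": 0,"xyz": [0,0,-0.5],"dr": [0,0,0]},
  {"grip": 0,"xyz": [0,0,-0.6],"dr": [0,0,0]},
  {"grip": 0,"xyz": [0,0,-0.6],"dr": [0,0,0]},
  {"grip": 0,"xyz": [0,0,-0.6],"dr": [0,0,0]},
  {"grip": 0,"xyz": [0,0,-0.6],"dr": [0,0,0]},
  {"grip": 0,"xyz": [0.2,-0.04,-0.5],"dr": [0,0,0]},
  {"grip": 0,"xyz": [0.35,-0.08,-0.2],"dr": [0,0,0]},
])

```text
time_s: 15.95
tool_pos: [517.4, -229.2, 202.3]
ee_rot: [0.851, 0.525, 0.001, 0.002]
ft_force: [0.0, 1.6, -1.2]
opening: 0.102
```

Emit:
move_arm([
  {"grip": 0,"xyz": [0.5,-0.1,0],"dr": [0,0,0]},
  {"grip": 0,"xyz": [0.5,-0.1,0],"dr": [0,0,0]},
  {"grip": 0,"xyz": [0.5,-0.1,0],"dr": [0,0,0]},
  {"grip": 0,"xyz": [0.5,-0.1,0],"dr": [0,0,0]},
  {"grip": 0,"xyz": [0.5,-0.1,0],"dr": [0,0,0]},
  {"grip": 0,"xyz": [0.5,-0.1,0],"dr": [0,0,0]},
  {"grip": 0,"xyz": [0,0,0],"dr": [0,0,0]},
  {"grip": 0,"xyz": [0,0,0],"dr": [0,0,0]},
])

```text
time_s: 16.75
tool_pos: [556.9, -79.6, 199.2]
ee_rot: [0.85, 0.527, 0.0, 0.0]
ft_force: [0.2, -0.8, 0.4]
opening: 0.104
```

```bash
python3 - <<'E'
from h import *
c=cam('wrist','w7'); to((557.3,-80,200),63.5); np.save('w7.npy',c)
print(proj(c,(557.3,-80,110)))
E
```

```text
pos [556.7 -80.5 199.2] head 63.48 zaxis [ 2.e-04 -5.e-04 -1.e+00] F [ 0.07 -0.24 -0.36] open 0.101 t 16.8
 shift units [ 0.015  0.006 -0.015] turn z units -0.004
[322.75413738 206.59572332]
```

View pics/w7.png

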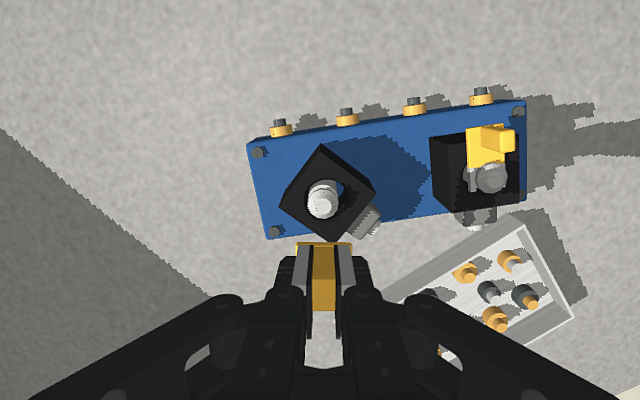

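Bare-tube head at about (323,201). The held clip's plate is at columns 297-352, around row 245. I'll measure the lateral offset of each numerically.

```bash
python3 - <<'E'
from h import *
c=np.load('w7.npy',allow_pickle=True).item(); im=c['img']; h=cv2.cvtColor(im,cv2.COLOR_RGB2HSV); s=env.get_state(); R=Ro.from_quat(s['ee_rot'])
q=lambda x,y,z: R.inv().apply(onz(c,x,y,z)-s['tool_pos'])
m=(h[...,1]<70)&(h[...,2]>75)
for y in range(176,226,3):
    xs=np.where(m[y,298:350])[0]+298
    if len(xs): print(y,xs[0],xs[-1],(xs[0]+xs[-1])/2,'toolx@105',[q(xs[i],y,105)[0].round(2) for i in (0,-1)], q(xs[0],y,105)[1].round(1))
Y=(h[...,0]>12)&(h[...,0]<33)&(h[...,1]>110)&(h[...,2]>60)
for y in (240,242,243,244,246,248,252):
    xs=np.where(Y[y,280:380])[0]+280
    if len(xs): print('plate',y,xs[0],xs[-1],[q(xs[i],y,194)[0].round(2) for i in (0,-1)],q(xs[0],y,194)[1].round(1))
print(h[188,300:346:2,2]); print(h[201,300:346:2,2])
E
```

```text
182 316 335 325.5 toolx@105 [np.float64(-3.92), np.float64(9.19)] -15.9
185 313 335 324.0 toolx@105 [np.float64(-6.0), np.float64(9.21)] -13.8
188 310 336 323.0 toolx@105 [np.float64(-8.1), np.float64(9.93)] -11.7
191 309 336 322.5 toolx@105 [np.float64(-8.81), np.float64(9.96)] -9.5
194 308 337 322.5 toolx@105 [np.float64(-9.52), np.float64(10.68)] -7.3
197 308 337 322.5 toolx@105 [np.float64(-9.55), np.float64(10.71)] -5.2
200 308 337 322.5 toolx@105 [np.float64(-9.57), np.float64(10.74)] -3.0
203 307 338 322.5 toolx@105 [np.float64(-10.29), np.float64(11.47)] -0.8
206 307 337 322.0 toolx@105 [np.float64(-10.31), np.float64(10.8)] 1.4
209 309 337 323.0 toolx@105 [np.float64(-8.93), np.float64(10.83)] 3.6
212 310 334 322.0 toolx@105 [np.float64(-8.24), np.float64(8.74)] 5.9
215 313 332 322.5 toolx@105 [np.float64(-6.13), np.float64(7.35)] 8.1
218 321 326 323.5 toolx@105 [np.float64(-0.45), np.float64(3.1)] 10.3
plate 242 297 347 [np.float64(-10.87), np.float64(11.79)] -9.4
plate 243 296 350 [np.float64(-11.33), np.float64(13.17)] -8.9
plate 244 296 350 [np.float64(-11.34), np.float64(13.18)] -8.5
plate 246 296 351 [np.float64(-11.36), np.float64(13.66)] -7.5
plate 248 296 351 [np.float64(-11.39), np.float64(13.68)] -6.5
plate 252 296 351 [np.float64(-11.43), np.float64(13.74)] -4.5
[ 43  44  44  38  16  99 177 233 226 213  82 121 130 151 127 139 138  91
  91  98  97 104  20]
[ 42  41  22   7 175 236 237 137 226 220 220 216 213 213 222 158 119 120
 125  82  20  19  21]
```

Emit:
move_arm([
  {"grip": 0,"xyz": [-0.008,-0.25,0],"dr": [0,0,0]},
  {"grip": 0,"xyz": [0,-0.45,0],"dr": [0,0,0]},
  {"grip": 0,"xyz": [0,-0.45,0.2],"dr": [0,0,0]},
  {"grip": 0,"xyz": [0,0,0.4],"dr": [0,0,0]},
  {"grip": 0,"xyz": [0,0,0.4],"dr": [0,0,0]},
  {"grip": 0,"xyz": [0,0,0.4],"dr": [0,0,0]},
  {"grip": 0,"xyz": [0,0,0.3],"dr": [0,0,0]},
  {"grip": 0,"xyz": [0,0,0],"dr": [0,0,0]},
])

```text
time_s: 17.6
tool_pos: [503.1, -55.2, 112.3]
ee_rot: [0.851, 0.526, -0.002, -0.001]
ft_force: [-0.7, -0.4, -0.3]
opening: 0.101
```

Emit:
move_arm([
  {"grip": 0,"xyz": [0,0,0.06],"dr": [0,0,0]},
  {"grip": 0,"xyz": [0,0,0],"dr": [0,0,0]},
  {"grip": 0,"xyz": [0,0,0],"dr": [0,0,0]},
])

```text
time_s: 17.9
tool_pos: [505.7, -54.7, 111.5]
ee_rot: [0.85, 0.526, 0.001, 0.0]
ft_force: [0.1, -0.1, -0.0]
opening: 0.101
```

```bash
python3 - <<'E'
from h import *
c=cam('wrist'); np.save('w8.npy',c); side=cam('side','s8'); to((556.4-.895*57,-79.7+.446*57,104.5),63.5)
h=cv2.cvtColor(c['img'],cv2.COLOR_RGB2HSV); s=env.get_state(); R=Ro.from_quat(s['ee_rot'])
F=[R.inv().apply(env.get_state()['ft_force']).round(2)]; print('toolF',F)
E
```

```text
pos [505.7 -54.5 111.4] head 63.5 zaxis [ 1.1e-03  2.0e-04 -1.0e+00] F [-0.25  0.24 -0.05] open 0.099 t 18.0
 shift units [ 0.002 -0.008  0.138] turn z units -0.0
toolF [array([ 0.1 , -0.33,  0.05])]
```

Emit:
move_arm([
  {"grip": 0,"xyz": [0,0,0.06],"dr": [0,0,0]},
  {"grip": 0,"xyz": [0,0,0.04],"dr": [0,0,0]},
  {"grip": 0,"xyz": [0,0,0],"dr": [0,0,0]},
  {"grip": 0,"xyz": [0,0,0],"dr": [0,0,0]},
])

```text
time_s: 18.4
tool_pos: [505.3, -54.5, 105.7]
ee_rot: [0.85, 0.526, -0.0, -0.0]
ft_force: [-0.4, 0.4, -0.1]
opening: 0.104
```

Emit:
move_arm([
  {"grip": 0,"xyz": [0,0,0.02],"dr": [0,0,0]},
  {"grip": 0,"xyz": [0,0,0],"dr": [0,0,0]},
  {"grip": 0,"xyz": [0,0,0],"dr": [0,0,0]},
])

```text
time_s: 18.7
tool_pos: [505.4, -54.6, 104.8]
ee_rot: [0.85, 0.526, -0.0, -0.0]
ft_force: [0.1, -0.3, 0.1]
opening: 0.105
```

Emit:
move_arm([
  {"grip": 0,"xyz": [0,0,0.02],"dr": [0,0,0]},
  {"grip": 0,"xyz": [0,0,0],"dr": [0,0,0]},
  {"grip": 0,"xyz": [0,0,0],"dr": [0,0,0]},
])

```text
time_s: 19.0
tool_pos: [505.3, -54.6, 103.7]
ee_rot: [0.85, 0.526, -0.0, -0.0]
ft_force: [-0.4, -0.7, -0.3]
opening: 0.103
```

Emit:
move_arm([
  {"grip": 0,"xyz": [0,0,0.01],"dr": [0,0,0]},
  {"grip": 0,"xyz": [0,0,0],"dr": [0,0,0]},
  {"grip": 0,"xyz": [0,0,0],"dr": [0,0,0]},
])

```text
time_s: 19.3
tool_pos: [505.4, -54.6, 103.3]
ee_rot: [0.85, 0.526, 0.0, 0.0]
ft_force: [-0.0, 1.2, -0.2]
opening: 0.104
```

Emit:
move_arm([
  {"grip": 0,"xyz": [0,0,0.01],"dr": [0,0,0]},
  {"grip": 0,"xyz": [0,0,0],"dr": [0,0,0]},
  {"grip": 0,"xyz": [0,0,0],"dr": [0,0,0]},
])

```text
time_s: 19.6
tool_pos: [505.4, -54.5, 102.9]
ee_rot: [0.85, 0.526, 0.0, 0.0]
ft_force: [-0.3, 0.8, 1.4]
opening: 0.103
```

The clip touches the coil top at TCP z ≈ 102.9, as expected. I'll lift it 1.2 mm and start pushing in.

Emit:
move_arm([
  {"grip": 0,"xyz": [0,0,-0.025],"dr": [0,0,0]},
  {"grip": 0,"xyz": [0,0.06,0],"dr": [0,0,0]},
  {"grip": 0,"xyz": [0,0.06,0],"dr": [0,0,0]},
  {"grip": 0,"xyz": [0,0.06,0],"dr": [0,0,0]},
  {"grip": 0,"xyz": [0,0.04,0],"dr": [0,0,0]},
  {"grip": 0,"xyz": [0,0,0],"dr": [0,0,0]},
  {"grip": 0,"xyz": [0,0,0],"dr": [0,0,0]},
])

```text
time_s: 20.3
tool_pos: [515.1, -59.5, 103.9]
ee_rot: [0.85, 0.526, -0.0, -0.0]
ft_force: [-0.5, 0.7, -0.1]
opening: 0.101
```

```bash
cat > f.py <<'E'
from h import *
s=env.get_state(); R=Ro.from_quat(s['ee_rot']); f=R.inv().apply(s['ft_force'])
t=R.inv().apply(np.array([556.4,-79.7,93])-s['tool_pos'])
print('toolF',f.round(2),'tube in tool',t.round(2),'origin short',round(t[1]-29,2),'z',s['tool_pos'][2].round(2),s['time_s'],s['opening'].round(3))
E
python3 f.py
```

```text
Traceback (most recent call last):
  File "f.py", line 4, in <module>
    print('toolF',f.round(2),'tube in tool',t.round(2),'origin short',round(t[1]-29,2),'z',s['tool_pos'][2].round(2),s['time_s'],s['opening'].round(3))
                                                                                                                                 ^^^^^^^^^^^^^^^^^^
AttributeError: 'float' object has no attribute 'round'
```

```bash
sed -i "s/s\['opening'\].round(3)/s['opening']/" f.py
```

Emit:
move_arm([
  {"grip": 0,"xyz": [0,0.04,0],"dr": [0,0,0]},
  {"grip": 0,"xyz": [0,0.04,0],"dr": [0,0,0]},
  {"grip": 0,"xyz": [0,0.04,0],"dr": [0,0,0]},
  {"grip": 0,"xyz": [0,0,0],"dr": [0,0,0]},
  {"grip": 0,"xyz": [0,0,0],"dr": [0,0,0]},
])

```text
time_s: 20.8
tool_pos: [520.6, -62.2, 104.0]
ee_rot: [0.85, 0.526, -0.0, -0.0]
ft_force: [0.1, 0.6, -0.4]
opening: 0.107
```

```bash
python3 f.py
```

```text
toolF [ 0.61 -0.19  0.42] tube in tool [ 0.28 39.87 10.99] origin short 10.87 z 104.0 20.8 0.10658505097498709
```

Emit:
move_arm([
  {"grip": 0,"xyz": [0,0.02,0],"dr": [0,0,0]},
  {"grip": 0,"xyz": [0,0.02,0],"dr": [0,0,0]},
  {"grip": 0,"xyz": [0,0,0],"dr": [0,0,0]},
])

```text
time_s: 21.1
tool_pos: [522.1, -62.7, 103.9]
ee_rot: [0.85, 0.526, -0.0, -0.0]
ft_force: [-1.1, 1.7, -1.0]
opening: 0.104
```

```bash
python3 f.py
```

```text
toolF [ 1.02 -1.78  1.02] tube in tool [ 0.05 38.3  10.83] origin short 9.3 z 103.86 21.1 0.10358304240864333
```

Emit:
move_arm([
  {"grip": 0,"xyz": [0.006,0.02,0],"dr": [0,0,0]},
  {"grip": 0,"xyz": [0,0,0],"dr": [0,0,0]},
  {"grip": 0,"xyz": [0,0,0],"dr": [0,0,0]},
])

```text
time_s: 21.4
tool_pos: [522.8, -63.0, 103.7]
ee_rot: [0.85, 0.526, -0.0, -0.0]
ft_force: [-3.1, 2.5, -1.2]
opening: 0.099
```

```bash
python3 f.py
```

```text
toolF [ 0.87 -3.85  1.22] tube in tool [ 0.04 37.54 10.64] origin short 8.54 z 103.69 21.4 0.09938041232514137
```

Emit:
move_arm([
  {"grip": 0,"xyz": [0,0,0],"dr": [0,0,0]},
])

```text
time_s: 21.5
tool_pos: [523.0, -63.0, 103.8]
ee_rot: [0.85, 0.526, -0.0, -0.0]
ft_force: [-2.7, 2.5, 0.7]
opening: 0.103
```

```bash
python3 f.py
```

```text
toolF [ 1.05 -3.58 -0.67] tube in tool [-2.000e-02  3.730e+01  1.081e+01] origin short 8.3 z 103.84 21.5 0.10334656529486992
```

Emit:
move_arm([
  {"grip": 0,"xyz": [0.01,0.01,0],"dr": [0,0,0]},
  {"grip": 0,"xyz": [0,0.01,0],"dr": [0,0,0]},
  {"grip": 0,"xyz": [0,0,0],"dr": [0,0,0]},
])

```text
time_s: 21.8
tool_pos: [523.8, -63.2, 103.8]
ee_rot: [0.85, 0.526, -0.001, -0.0]
ft_force: [-4.2, 2.1, -1.3]
opening: 0.097
```

```bash
python3 f.py
```

```text
toolF [ 0.01 -4.71  1.26] tube in tool [-0.21 36.57 10.73] origin short 7.57 z 103.79 21.8 0.09701740678471078
```

Emit:
move_arm([
  {"grip": 0,"xyz": [0,0.01,0],"dr": [0,0,0]},
  {"grip": 0,"xyz": [0,0.01,0],"dr": [0,0,0]},
  {"grip": 0,"xyz": [0,0,0],"dr": [0,0,0]},
])

```text
time_s: 22.1
tool_pos: [525.9, -64.1, 104.1]
ee_rot: [0.85, 0.526, 0.0, 0.001]
ft_force: [-2.0, -0.7, -2.4]
opening: 0.1
```

```bash
python3 f.py
```

```text
toolF [-1.51 -1.52  2.39] tube in tool [-0.31 34.22 11.16] origin short 5.22 z 104.13 22.1 0.10039961696796633
```

The push dropped from 4.7 to 1.5 N, so it is snapping. I'll keep advancing in small steps.

Emit:
move_arm([
  {"grip": 0,"xyz": [-0.005,0.02,0.005],"dr": [0,0,0]},
  {"grip": 0,"xyz": [0,0.02,0],"dr": [0,0,0]},
  {"grip": 0,"xyz": [0,0,0],"dr": [0,0,0]},
])

```text
time_s: 22.4
tool_pos: [528.8, -65.5, 104.4]
ee_rot: [0.85, 0.526, 0.001, 0.001]
ft_force: [2.9, -1.6, -1.8]
opening: 0.107
```

```bash
python3 f.py
```

```text
toolF [-0.1   3.29  1.81] tube in tool [-0.33 31.02 11.46] origin short 2.02 z 104.35 22.4 0.10660145627682571
```

Emit:
move_arm([
  {"grip": 0,"xyz": [0,0.02,0],"dr": [0,0,0]},
  {"grip": 0,"xyz": [0,0,0],"dr": [0,0,0]},
  {"grip": 0,"xyz": [0,0,0],"dr": [0,0,0]},
])

```text
time_s: 22.7
tool_pos: [528.8, -65.6, 104.2]
ee_rot: [0.85, 0.526, 0.001, 0.001]
ft_force: [3.0, -2.0, 2.1]
opening: 0.106
```

```bash
python3 f.py
```

```text
toolF [-0.5   3.56 -2.08] tube in tool [-0.34 30.94 11.25] origin short 1.94 z 104.2 22.7 0.10550228306187838
```

Emit:
move_arm([
  {"grip": 0,"xyz": [0,0.02,0],"dr": [0,0,0]},
  {"grip": 0,"xyz": [0,0,0],"dr": [0,0,0]},
  {"grip": 0,"xyz": [0,0,0],"dr": [0,0,0]},
])

```text
time_s: 23.0
tool_pos: [529.0, -65.7, 103.7]
ee_rot: [0.85, 0.526, 0.0, 0.0]
ft_force: [2.8, -2.6, -2.0]
opening: 0.104
```

```bash
python3 f.py
```

```text
toolF [-1.06  3.7   2.05] tube in tool [-0.31 30.8  10.73] origin short 1.8 z 103.72 23.0 0.10400787064760725
```

Emit:
move_arm([
  {"grip": 0,"xyz": [0,0.02,0],"dr": [0,0,0]},
  {"grip": 0,"xyz": [0,0,0],"dr": [0,0,0]},
  {"grip": 0,"xyz": [0,0,0],"dr": [0,0,0]},
])

```text
time_s: 23.3
tool_pos: [529.7, -66.1, 103.6]
ee_rot: [0.85, 0.526, -0.0, -0.0]
ft_force: [2.0, -1.6, -0.6]
opening: 0.101
```

```bash
python3 f.py
```

```text
toolF [-0.56  2.5   0.62] tube in tool [-0.28 30.   10.64] origin short 1.0 z 103.64 23.3 0.10139521057368403
```

Emit:
move_arm([
  {"grip": 0,"xyz": [0,0.015,0],"dr": [0,0,0]},
  {"grip": 0,"xyz": [0,0,0],"dr": [0,0,0]},
  {"grip": 0,"xyz": [0,0,0],"dr": [0,0,0]},
])

```text
time_s: 23.6
tool_pos: [530.5, -66.4, 103.8]
ee_rot: [0.85, 0.526, 0.0, -0.0]
ft_force: [1.0, -0.6, -0.6]
opening: 0.103
```

```bash
python3 f.py
```

```text
toolF [-0.07  1.11  0.64] tube in tool [-0.29 29.14 10.81] origin short 0.14 z 103.81 23.6 0.10319017885311636
```

Emit:
move_arm([
  {"grip": 0,"xyz": [0,0.01,0],"dr": [0,0,0]},
  {"grip": 0,"xyz": [0,0,0],"dr": [0,0,0]},
  {"grip": 0,"xyz": [0,0,0],"dr": [0,0,0]},
])

```text
time_s: 23.9
tool_pos: [530.9, -66.6, 103.7]
ee_rot: [0.85, 0.526, -0.0, -0.0]
ft_force: [1.3, -1.2, -0.2]
opening: 0.104
```

```bash
python3 f.py
```

```text
toolF [-0.52  1.67  0.19] tube in tool [-0.31 28.7  10.74] origin short -0.3 z 103.75 23.9 0.10384286129897306
```

Lateral force is near zero, and the plate should meet the neck soon. Stepping by 0.5 mm.

Emit:
move_arm([
  {"grip": 0,"xyz": [0,0.01,0],"dr": [0,0,0]},
  {"grip": 0,"xyz": [0,0,0],"dr": [0,0,0]},
  {"grip": 0,"xyz": [0,0,0],"dr": [0,0,0]},
])

```text
time_s: 24.2
tool_pos: [531.3, -66.8, 103.8]
ee_rot: [0.85, 0.526, -0.0, -0.0]
ft_force: [-0.4, -1.1, -1.1]
opening: 0.107
```

```bash
python3 f.py
```

```text
toolF [-1.17  0.14  1.13] tube in tool [-0.32 28.2  10.75] origin short -0.8 z 103.75 24.2 0.10663340625233651
```

Emit:
move_arm([
  {"grip": 0,"xyz": [0,0.01,0],"dr": [0,0,0]},
  {"grip": 0,"xyz": [0,0,0],"dr": [0,0,0]},
  {"grip": 0,"xyz": [0,0,0],"dr": [0,0,0]},
])

```text
time_s: 24.5
tool_pos: [531.7, -67.0, 103.8]
ee_rot: [0.85, 0.526, -0.0, -0.0]
ft_force: [0.2, -0.2, 0.4]
opening: 0.102
```

```bash
python3 f.py
```

```text
toolF [-0.09  0.25 -0.36] tube in tool [-0.34 27.74 10.76] origin short -1.26 z 103.76 24.5 0.10235487595593042
```

Emit:
move_arm([
  {"grip": 0,"xyz": [0,0.01,0],"dr": [0,0,0]},
  {"grip": 0,"xyz": [0,0,0],"dr": [0,0,0]},
  {"grip": 0,"xyz": [0,0,0],"dr": [0,0,0]},
])

```text
time_s: 24.8
tool_pos: [532.1, -67.2, 103.7]
ee_rot: [0.85, 0.526, -0.0, -0.0]
ft_force: [0.2, -0.2, -0.9]
opening: 0.1
```

```bash
python3 f.py
```

```text
toolF [-0.06  0.23  0.92] tube in tool [-0.36 27.3  10.73] origin short -1.7 z 103.74 24.8 0.10006743650434737
```

Emit:
move_arm([
  {"grip": 0,"xyz": [0,0.01,0],"dr": [0,0,0]},
  {"grip": 0,"xyz": [0,0,0],"dr": [0,0,0]},
  {"grip": 0,"xyz": [0,0,0],"dr": [0,0,0]},
])

```text
time_s: 25.1
tool_pos: [532.3, -67.3, 103.7]
ee_rot: [0.85, 0.526, -0.0, -0.0]
ft_force: [-2.3, 1.6, 1.5]
opening: 0.1
```

```bash
python3 f.py
```

```text
toolF [ 0.43 -2.81 -1.47] tube in tool [-0.36 27.14 10.65] origin short -1.86 z 103.67 25.1 0.10040254919881124
```

Home contact: 2.8 N, and climbing steeply. Going to about 10 N.

Emit:
move_arm([
  {"grip": 0,"xyz": [0,0.008,0],"dr": [0,0,0]},
  {"grip": 0,"xyz": [0,0,0],"dr": [0,0,0]},
  {"grip": 0,"xyz": [0,0,0],"dr": [0,0,0]},
])

```text
time_s: 25.4
tool_pos: [532.4, -67.3, 103.6]
ee_rot: [0.85, 0.526, -0.0, -0.001]
ft_force: [-4.3, 2.7, 2.6]
opening: 0.103
```

```bash
python3 f.py
```

```text
toolF [ 0.51 -5.04 -2.54] tube in tool [-0.34 27.05 10.55] origin short -1.95 z 103.6 25.4 0.10268368793456861
```

Emit:
move_arm([
  {"grip": 0,"xyz": [0,0.01,0],"dr": [0,0,0]},
  {"grip": 0,"xyz": [0,0,0],"dr": [0,0,0]},
  {"grip": 0,"xyz": [0,0,0],"dr": [0,0,0]},
])

```text
time_s: 25.7
tool_pos: [532.4, -67.4, 103.5]
ee_rot: [0.85, 0.526, -0.001, -0.001]
ft_force: [-5.6, 2.8, 1.9]
opening: 0.1
```

```bash
python3 f.py
```

```text
toolF [ 0.01 -6.29 -1.88] tube in tool [-0.35 26.99 10.43] origin short -2.01 z 103.49 25.7 0.1004867367388059
```

Emit:
move_arm([
  {"grip": 0,"xyz": [0,0.01,0],"dr": [0,0,0]},
  {"grip": 0,"xyz": [0,0,0],"dr": [0,0,0]},
  {"grip": 0,"xyz": [0,0,0],"dr": [0,0,0]},
])

```text
time_s: 26.0
tool_pos: [532.4, -67.4, 103.4]
ee_rot: [0.85, 0.526, -0.001, -0.001]
ft_force: [-6.3, 4.4, 3.8]
opening: 0.103
```

```bash
python3 f.py
```

```text
toolF [ 1.12 -7.57 -3.73] tube in tool [-0.3  26.95 10.29] origin short -2.05 z 103.38 26.0 0.10311096262283606
```

Emit:
move_arm([
  {"grip": 0,"xyz": [0,0.012,0],"dr": [0,0,0]},
  {"grip": 0,"xyz": [0,0,0],"dr": [0,0,0]},
  {"grip": 0,"xyz": [0,0,0],"dr": [0,0,0]},
  {"grip": 0,"xyz": [0,0,0],"dr": [0,0,0]},
])

```text
time_s: 26.4
tool_pos: [532.5, -67.5, 103.2]
ee_rot: [0.85, 0.526, -0.001, -0.002]
ft_force: [-8.0, 4.1, 3.5]
opening: 0.099
```

```bash
python3 f.py
```

```text
toolF [ 0.05 -9.02 -3.43] tube in tool [-0.31 26.87 10.12] origin short -2.13 z 103.24 26.4 0.09947406151224777
```

Emit:
move_arm([
  {"grip": 0,"xyz": [0,0.01,0],"dr": [0,0,0]},
  {"grip": 0,"xyz": [0,0,0],"dr": [0,0,0]},
  {"grip": 0,"xyz": [0,0,0],"dr": [0,0,0]},
  {"grip": 0,"xyz": [0,0,0],"dr": [0,0,0]},
  {"grip": 0,"xyz": [0,0,0],"dr": [0,0,0]},
])

```text
time_s: 26.9
tool_pos: [532.6, -67.5, 103.2]
ee_rot: [0.85, 0.526, -0.002, -0.002]
ft_force: [-9.7, 4.6, 4.4]
opening: 0.099
```

```bash
python3 f.py
```

```text
toolF [ -0.17 -10.78  -4.36] tube in tool [-0.31 26.83 10.09] origin short -2.17 z 103.22 26.9 0.0994270458681152
```

Pressed home at 10.8 N with almost no side force. Relaxing, releasing and rising.

Emit:
move_arm([
  {"grip": 0,"xyz": [0,-0.025,0],"dr": [0,0,0]},
  {"grip": 0,"xyz": [0,-0.025,0],"dr": [0,0,0]},
  {"grip": 0,"xyz": [0,0,0],"dr": [0,0,0]},
  {"grip": 0,"xyz": [0,0,0],"dr": [0,0,0]},
])

```text
time_s: 27.3
tool_pos: [532.3, -67.4, 103.5]
ee_rot: [0.85, 0.526, -0.0, -0.0]
ft_force: [-3.7, 3.0, -0.7]
opening: 0.099
```

```bash
python3 f.py
```

```text
toolF [ 1.01 -4.67  0.71] tube in tool [-0.26 27.06 10.52] origin short -1.94 z 103.54 27.3 0.09888592433195023
```

Emit:
move_arm([
  {"grip": 0,"xyz": [0,-0.015,0],"dr": [0,0,0]},
  {"grip": 0,"xyz": [0,0,0],"dr": [0,0,0]},
  {"grip": 0.4,"xyz": [0,0,0],"dr": [0,0,0]},
  {"grip": 0.4,"xyz": [0,0,0],"dr": [0,0,0]},
  {"grip": 0.4,"xyz": [0,0,0],"dr": [0,0,0]},
  {"grip": 0.4,"xyz": [0,0,0],"dr": [0,0,0]},
  {"grip": 0.4,"xyz": [0,0,0],"dr": [0,0,0]},
  {"grip": 0.4,"xyz": [0,0,0],"dr": [0,0,0]},
])

```text
time_s: 28.1
tool_pos: [532.1, -67.2, 103.8]
ee_rot: [0.85, 0.526, 0.0, 0.0]
ft_force: [-0.8, -0.1, 0.6]
opening: 0.399
```

Emit:
move_arm([
  {"grip": 0.4,"xyz": [0,0,-0.1],"dr": [0,0,0]},
  {"grip": 0.4,"xyz": [0,0,-0.3],"dr": [0,0,0]},
  {"grip": 0.4,"xyz": [0,0,-0.5],"dr": [0,0,0]},
  {"grip": 0.4,"xyz": [0,0,-0.5],"dr": [0,0,0]},
  {"grip": 0.4,"xyz": [0,0,-0.4],"dr": [0,0,0]},
  {"grip": 0.4,"xyz": [0,0,-0.3],"dr": [0,0,0]},
  {"grip": 0.4,"xyz": [0,0,0],"dr": [0,0,0]},
  {"grip": 0.4,"xyz": [0,0,0],"dr": [0,0,0]},
])

```text
time_s: 28.9
tool_pos: [531.9, -67.1, 208.7]
ee_rot: [0.85, 0.526, 0.0, 0.0]
ft_force: [0.8, 1.0, -0.3]
opening: 0.4
```

```bash
python3 - <<'E'
from h import *
c=cam('wrist'); np.save('w9.npy',c); s=cam('side')
u,v=proj(c,(545,-75,95)).astype(int); x0,y0=u-60,v-60; print(x0,y0)
o=np.zeros((480,800,3),np.uint8); o[:,:480]=cv2.resize(c['img'][y0:y0+120,x0:x0+120],(480,480),interpolation=2); o[:320,482:802]=cv2.resize(s['img'][175:255,300:380],(320,320),interpolation=2)[:,:318]
cv2.imwrite('pics/z9.png',o[:,:,::-1]); to((532,-67,200))
E
```

```text
261 155
pos [531.4 -67.1 207.9] head 63.51 zaxis [-0.0015  0.     -1.    ] F [ 0.25  1.08 -0.06] open 0.401 t 29.0
 shift units [0.007 0.01  0.157] turn z units None
```

View pics/z9.png

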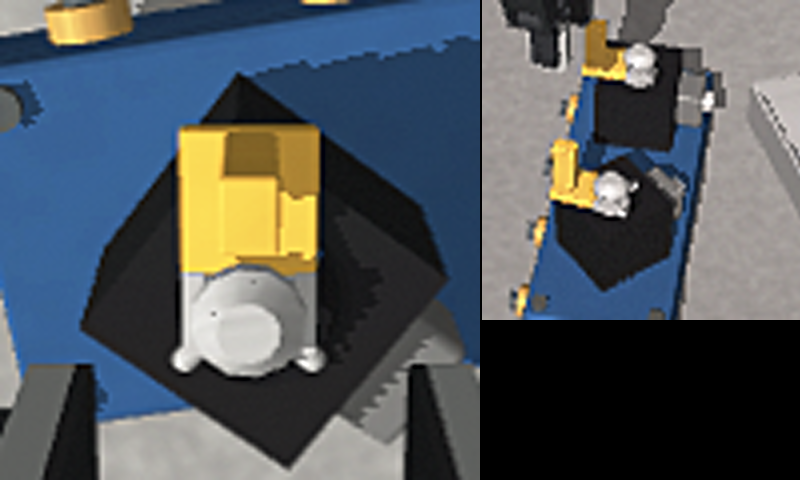

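The clip is home: jaw tips symmetric past the neck at crop (183,357) and (315,357), flat on the coil and looking like the finished unit. Last check is the clip-to-coil offset, which must be under 5.3 mm.

```bash
python3 - <<'E'
from h import *
c=np.load('w9.npy',allow_pickle=True).item(); q=lambda x,y,z: onz(c,261+x/4,155+y/4,z)[:2]
L,B,Rr=q(82,328,93),q(290,468,93),q(447,280,93); print('sides',np.linalg.norm(L-B),np.linalg.norm(B-Rr)); coil=(L+Rr)/2
tip=(q(183,365,96)+q(316,365,96))/2; rear=(q(179,127,98)+q(321,127,98))/2; a=(tip-rear);l=np.linalg.norm(a);a/=l
o1=rear+36*a;o2=tip-13*a; print('coil',coil,'clip',o1,o2,'len',l,'dist',np.linalg.norm(o1-coil),np.linalg.norm(o2-coil))
print('head top ctr',q(250,333,110))
E
```

```text
sides 51.50735326803419 50.8588539605224
coil [559.36970456 -77.33274314] clip [557.12660389 -79.28242311] [556.912599   -79.17552985] len 48.760784068387565 dist 2.971994721180398 3.0713564732425844
head top ctr [557.24920904 -79.28767073]
```

```bash
python3 -c "
from plant import env
env.job_done(); print(env.get_state()['time_s'])"
```

```text
the job is handed in; nothing more can be done
the job is handed in; nothing more can be done
```

The coil is seated on the block and let go, and the clip is snapped behind the neck. I handed the job in at about 29 s of the 72 s allowed; no verdict is reported.

- **Coil:** I found the bare tube with the wrist camera at about (557, −80) mm. I lowered the coil over it until it met the block at the expected height, with about 13 N of contact, then released it.
- **Clip:** I gripped it by the tab, felt for the coil top, raised it about 1 mm and pushed it in along its own axis. I corrected about 0.8 mm sideways after feeling a 1 N side force. The push peaked at about 4.7 N, then dropped as it snapped. I pressed it home at 10.8 N with almost no side force.
- **Last checks:**
  - The jaw tips are symmetric past the neck and the clip lies flat on the coil.
  - The clip is about 3 mm off the coil's axis; the limit is 5.3 mm.
  - The clip centre and the tube head agree within 0.5 mm.
- **Limits of the checks:** The jaw angles can't be measured directly; I judged them closed from the picture. I didn't go near the spanner, jar or tray, and didn't re-measure where they are.
- **Rejected or disagreeing results:** One tube measurement was rejected as glare-spoiled, and one move call was refused for an out-of-range turn and sent again. The tool position at home contact was about 2 mm beyond my estimate, so I went by force there.

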